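# Pull the red-dot spice tins from the masala dabba into the reject caddy

### The job

Two of the five spice tins in the wooden masala dabba have a red dot on the lid: sort those two out into the pink caddy, one upright in each compartment, gently and without letting them drop. In the dabba a tin can only be taken across its wide side and the compartments are too small for that grip, so stand each tin upright on the bare counter, let go, and take it again across its thin side. Leave the green-dot tins in their places in the dabba, and leave the lid and everything else on the counter undisturbed.

Things in the scene. Friction and masses are not known exactly. Their poses are not given: they have to be found in the camera images.
- tin_red_a: spice tin, an upright flat box: 64 mm wide along its x, 28 mm thick along its y, 70 mm tall, metal with a white lid bearing a 22 mm red dot on top; about 0.12 kg. Origin: centre of its underside, z up.
- tin_red_b: spice tin, an upright flat box: 64 mm wide along its x, 28 mm thick along its y, 70 mm tall, metal with a white lid bearing a 22 mm red dot on top; about 0.12 kg. Origin: centre of its underside, z up.
- tin_ok_a: spice tin, an upright flat box: 64 mm wide along its x, 28 mm thick along its y, 70 mm tall, metal with a white lid bearing a 22 mm green dot on top; about 0.12 kg. Origin: centre of its underside, z up.
- tin_ok_b: spice tin, an upright flat box: 64 mm wide along its x, 28 mm thick along its y, 70 mm tall, metal with a white lid bearing a 22 mm green dot on top; about 0.12 kg. Origin: centre of its underside, z up.
- tin_ok_c: spice tin, an upright flat box: 64 mm wide along its x, 28 mm thick along its y, 70 mm tall, metal with a white lid bearing a 22 mm green dot on top; about 0.12 kg. Origin: centre of its underside, z up.
- dabba: wooden masala dabba, fixed; the five tins stand in it in any order in a row along its y, about 6 mm apart, each tin's wide side along the dabba's x. Outside 88 (x) by 198 (y) mm; floor 8 mm thick (tin tops at 78 mm); long rails (x = +-36 to +-44 mm) only 28 mm high, end cheeks (y = +-87 to +-99 mm) 88 mm high. Origin: centre of its underside.
- lid (a joint): swivel lid of the dabba, turning about a vertical pin; 0 = closed over the tins, it grows as it swings out counter-clockwise seen from above; it starts and stays swung open, beyond 3.1 rad. A wooden board 88 x 198 x 8 mm, its underside 89 mm above the counter.
- lid_pivot (a point): the lid's pin, at the far left corner of the dabba, 97 mm above the counter; the pin stands 9 mm in from the lid's end and 8 mm in from its edge.
- lid_tip (a point): middle of the lid's free end, on its top face; 189 mm along the lid from the pin and 36 mm across.
- caddy: pink two-compartment caddy, the reject bin, fixed to the counter. Outside 84 mm along x, 172 mm along y, 86 mm high; walls, divider and floor 4 mm thick; each compartment is 76 mm (x) by 80 mm (y) inside. A standing tin's top lies 12 mm below the rim. Origin: centre of its underside.
- caddy_left (a point): centre of the inner floor (4 mm above the counter) of the compartment on the caddy's +y side; axes as the caddy's.
- caddy_right (a point): centre of the inner floor (4 mm above the counter) of the compartment on the caddy's -y side; axes as the caddy's.
- ramekin: pink ceramic ramekin, bystander, 80 mm across, 42 mm high; origin at the centre of its underside.
- clip: blue plastic bag clip, bystander, lying along its x: 70 x 16 x 15 mm; origin at the centre of its underside.
- strainer: steel tea strainer, bystander: bowl 70 mm across, 28 mm high, with a thin handle reaching 150 mm from the bowl's centre along its +x; origin at the centre of the bowl's underside.
- mug: blue mug, bystander, 76 mm across, 88 mm high, handle at its +y; origin at the centre of its underside.
- oil: amber oil bottle, bystander, 66 mm across, 220 mm tall; origin at the centre of its underside.
- salt: glass salt jar, bystander, 60 mm across, 85 mm high; origin at the centre of its underside.
- mortar: marble mortar, bystander, 100 mm across, 62 mm high; origin at the centre of its underside.

How it is judged:
On the way, in this order (a step that is already met when the one before it is completed fails the run):
1. a red-dot tin stands upright on the counter, clear of the dabba and let go (((height (world z) of tin_red_a below 0.004 m and angle between tin_red_a's own z axis and vertical below 0.12 rad and horizontal distance between tin_red_a and dabba above 0.07 m and (linear speed of tin_red_a below 0.03 m/s and contact force between the fingers and tin_red_a below 0.05 N)) or (height (world z) of tin_red_b below 0.004 m and angle between tin_red_b's own z axis and vertical below 0.12 rad and horizontal distance between tin_red_b and dabba above 0.07 m and (linear speed of tin_red_b below 0.03 m/s and contact force between the fingers and tin_red_b below 0.05 N)))), for 0.1 s.
2. a red-dot tin stands upright on the floor of a caddy compartment, let go ((((x of tin_red_a in the frame of caddy_left between -0.03 and 0.03 m and y of tin_red_a in the frame of caddy_left between -0.03 and 0.03 m and z of tin_red_a in the frame of caddy_left below 0.006 m and angle between tin_red_a's own z axis and vertical below 0.12 rad) and (linear speed of tin_red_a below 0.03 m/s and contact force between the fingers and tin_red_a below 0.05 N)) or ((x of tin_red_a in the frame of caddy_right between -0.03 and 0.03 m and y of tin_red_a in the frame of caddy_right between -0.03 and 0.03 m and z of tin_red_a in the frame of caddy_right below 0.006 m and angle between tin_red_a's own z axis and vertical below 0.12 rad) and (linear speed of tin_red_a below 0.03 m/s and contact force between the fingers and tin_red_a below 0.05 N)) or ((x of tin_red_b in the frame of caddy_left between -0.03 and 0.03 m and y of tin_red_b in the frame of caddy_left between -0.03 and 0.03 m and z of tin_red_b in the frame of caddy_left below 0.006 m and angle between tin_red_b's own z axis and vertical below 0.12 rad) and (linear speed of tin_red_b below 0.03 m/s and contact force between the fingers and tin_red_b below 0.05 N)) or ((x of tin_red_b in the frame of caddy_right between -0.03 and 0.03 m and y of tin_red_b in the frame of caddy_right between -0.03 and 0.03 m and z of tin_red_b in the frame of caddy_right below 0.006 m and angle between tin_red_b's own z axis and vertical below 0.12 rad) and (linear speed of tin_red_b below 0.03 m/s and contact force between the fingers and tin_red_b below 0.05 N)))), for 0.2 s.
At the end, for the whole second after the job is handed in: Both red-dot tins stand upright (within 7 degrees) on the floor of the caddy, one in each compartment, let go and at rest; the three green-dot tins stand upright in the dabba within 15 mm of where they began ((((x of tin_red_a in the frame of caddy_left between -0.03 and 0.03 m and y of tin_red_a in the frame of caddy_left between -0.03 and 0.03 m and z of tin_red_a in the frame of caddy_left below 0.006 m and angle between tin_red_a's own z axis and vertical below 0.12 rad) and (x of tin_red_b in the frame of caddy_right between -0.03 and 0.03 m and y of tin_red_b in the frame of caddy_right between -0.03 and 0.03 m and z of tin_red_b in the frame of caddy_right below 0.006 m and angle between tin_red_b's own z axis and vertical below 0.12 rad)) or ((x of tin_red_a in the frame of caddy_right between -0.03 and 0.03 m and y of tin_red_a in the frame of caddy_right between -0.03 and 0.03 m and z of tin_red_a in the frame of caddy_right below 0.006 m and angle between tin_red_a's own z axis and vertical below 0.12 rad) and (x of tin_red_b in the frame of caddy_left between -0.03 and 0.03 m and y of tin_red_b in the frame of caddy_left between -0.03 and 0.03 m and z of tin_red_b in the frame of caddy_left below 0.006 m and angle between tin_red_b's own z axis and vertical below 0.12 rad))) and linear speed of each of tin_red_a, tin_red_b below 0.03 m/s and contact force between the fingers and tin_red_a below 0.05 N and contact force between the fingers and tin_red_b below 0.05 N and distance of each of tin_ok_a, tin_ok_b, tin_ok_c from where it was at the start of the episode below 0.015 m and angle between each of tin_ok_a, tin_ok_b, tin_ok_c's own z axis and vertical below 0.15 rad); the robot touches nothing.
It fails at once if a red-dot tin is dropped: it falls freely faster than 0.55 m/s, that is about 15 mm ((linear speed of tin_red_a above 0.55 m/s and contact force between the fingers and tin_red_a below 0.05 N) or (linear speed of tin_red_b above 0.55 m/s and contact force between the fingers and tin_red_b below 0.05 N)).
It fails at once if a green-dot tin is moved more than 15 mm or tipped ((distance of tin_ok_a from where it was at the start of the episode above 0.015 m or angle between tin_ok_a's own z axis and vertical above 0.3 rad) or (distance of tin_ok_b from where it was at the start of the episode above 0.015 m or angle between tin_ok_b's own z axis and vertical above 0.3 rad) or (distance of tin_ok_c from where it was at the start of the episode above 0.015 m or angle between tin_ok_c's own z axis and vertical above 0.3 rad)).
It fails at once if a bystander is moved more than 20 mm (distance of any of ramekin, clip, strainer, mug, oil, salt, mortar from where it was at the start of the episode above 0.02 m).
It fails at once if the lid's free end is pushed more than 30 mm (distance of lid_tip from where it was at the start of the episode above 0.03 m).
It also fails if it takes over 72 s, if anything falls off the work surface, if the arm or the gripper's body presses on something with over 40 N, if the wrist force passes 120 N, or if a joint passes its speed limit or range.

### The arm

A 6-joint arm with a two-finger parallel gripper is mounted at the origin on the work surface. World frame = base frame: x ahead of the robot, y to its left, z up, the work surface at z = 0. Lengths are in m, angles in rad, forces in N, time in s.
With the tool pointing down it reaches from about 0.375 to 0.9 m from the base axis. Payload 3.1 kg.
Tool frame: the origin (TCP) lies at the very end of the fingers, on their centre line; the grasp point (between the pads) lies 19 mm behind it (manip.tcp_to_grasp is the distance from the TCP to the grasp point, in m); z points along the fingers, y is the line along which they close (so a half turn about z gives the same grasp; the last joint's range is limited). The gripper opens to 85 mm and grips with 20 to 120 N. Pads are 22 mm wide; open, the fingers measure 114 mm over their backs; the gripper's body (76 mm by 85 mm) begins 54 mm behind the grasp point. The pads swing forward as they close: fully open they stand 13 mm farther back than shut.
Start: joints at [0.983, 0.527, 1.433, -0, 1.181, -0.178], TCP at [0.249, 0.573, 0.231] pointing down, gripper open.
Joint ranges: [-3.08, 3.08], [-0.75, 2.2], [0.22, 2.44], [-1.43, 4.57], [0, 2.65], [-2.85, 2.85]. Speed limits (rad/s): [2.79, 2.79, 3.14, 3.14, 3.14, 3.14].

### API

Orientations are given as a unit quaternion [x, y, z, w].
In Python, from station import manip gives the robot as it stands. The module is installed in compiled form; this text tells all that it offers.
- The arm moves only by the tool step_arm, never from a script. Its argument "commands" is one flat list of numbers, 6 for each row, row after row: the shift along the tool's x, y, z in m, then the turn, a rotation vector about the tool's x, y, z in degrees. A call has exactly 10 rows; each row is the pose to reach, as a shift and turn from the pose commanded when the call began, along the tool's axes at that moment; what a row does not reach only later rows make up. A row lasts 1/10 s, in which the tool goes at most 50 mm and 8.59 degrees, less where a joint would pass 70% of its speed; a pose out of reach is approached as far as the arm can. A call with a gripper value outside its range is refused whole. "jaw" is the opening in per cent of the stroke, from 0 (shut) to 100 (fully open), set as the call begins (left out, the last holds). The fingers move at their own pace and stop on an object; "grip_force" is the grip in N (left out, the last holds). Time passes only in rows, so rows that repeat a pose let the fingers close, or fill a call up. It gives the time, the measured TCP pose, the force, the opening and the grip force at its end, in the units of the state.
- manip.sense(): the state, without advancing time (a new reading comes with each control period).
- manip.snapshot(name): name is "scene" or "top" or "wrist"; returns a dict with "pixels" (400x640x3 uint8, blue, green, red), "fx", "fy", "cx", "cy" (pixels), "R" (3x3) and "t" (3): a world point X has camera coordinates R X + t; the wrist camera has in their place "mount" (4x4, takes a point from camera to tool coordinates, whose origin is the TCP and whose axes are the flange's). Camera axes: x right, y down, z forward; pixel columns grow to the right and rows downward; lengths in m; the calibration is good to about 2 mm. The wrist camera is an equidistant fisheye: a pixel r from the principal point sees the ray r / f radians off the axis. A picture is of the moment at which its call begins: read the wrist's pose just before it. There is no depth.
- manip.sign_off(): hands the job in; it is judged then, once.
The state is a dict: "t": time; "q": joint angles; "qd": joint speeds; "tau": joint torques, N m; "tcp_pos": TCP position; "tool_rot": TCP orientation; "force": force on the tool from outside, world axes, zero at the start; "ft_torque": the same for the moment, N m; "finger_gap": opening from 0.0 (shut) to 1.0 (fully open); "gripper_force": force on a finger pad.
Only numpy, scipy, OpenCV 4.12 (cv2) and the standard library are available. Lean on these libraries where they do the work, as an engineer would, in place of code of your own. Each camera call takes 0.05 s, during which the arm holds its last target. There are 200 camera calls.

## Working session

There is one attempt and no reset: what is moved stays moved. The work goes in short steps, Python scripts to look and compute and a tool call to move; the robot and the scene stay as the last step left them, time stands still between calls to the robot, and variables do not carry over. Pictures are saved under pics/ and viewed, at most 10 in all, crops included, and the job is handed in when it is done.

Besides the shell and the picture viewer there is one more tool, called after "Call:" as name(argument=value, ...) on one line, values as JSON. step_arm: Moves the arm, as the interface text tells. Its arguments: {"type":"object","properties":{"commands":{"type":"array","items":{"type":"number"}},"jaw":{"type":"number"},"grip_force":{"type":"number"}},"required":["commands"]}

```bash
mkdir -p pics; python3 - <<'E'
from station import manip
import cv2
s=manip.sense(); print({k:s[k] for k in('t','q','tcp_pos','tool_rot','finger_gap')})
for n in('scene','top'):
    d=manip.snapshot(n); cv2.imwrite(f'pics/{n}0.png',d['pixels']); print(n,d['fx'],d['cx'],d['cy'],d['R'],d['t'])
E
```

```text
{'t': 0.0, 'q': array([ 9.82520175e-01,  5.28489015e-01,  1.43387046e+00,  1.64664816e-05,
        1.18140859e+00, -1.78493661e-01]), 'tcp_pos': array([0.24857566, 0.57267676, 0.23032971]), 'tool_rot': array([ 2.03463629e-01,  9.79081901e-01, -1.00589634e-03, -4.13930688e-04]), 'finger_gap': 0.9978550691375231}
scene 408.5414588730681 327.3023190268348 203.2510980272432 [[-8.72125355e-01  4.89282247e-01  4.97418666e-04]
 [ 2.92867700e-01  5.22838409e-01 -8.00542634e-01]
 [-3.91951368e-01 -6.98027851e-01 -5.99275599e-01]] [ 0.49815729 -0.06047455  1.38972442]
top 462.01462725257045 314.6261347420857 198.8429593404117 [[ 0.01986634 -0.99975855  0.00938938]
 [-0.98882804 -0.02103506 -0.1475691 ]
 [ 0.14773098 -0.00635282 -0.98900718]] [-0.06682266  0.5834934   1.35986582]
```

View pics/top0.png

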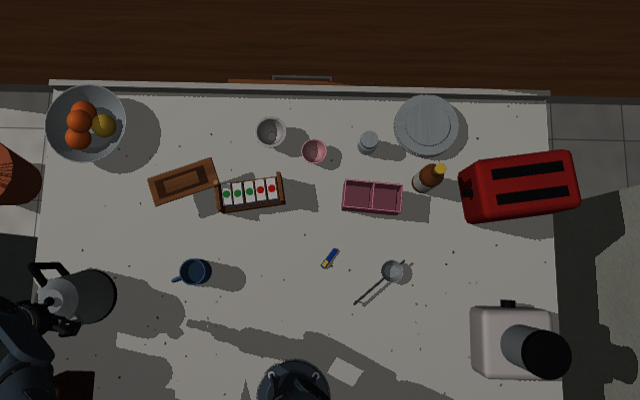

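View pics/scene0.png

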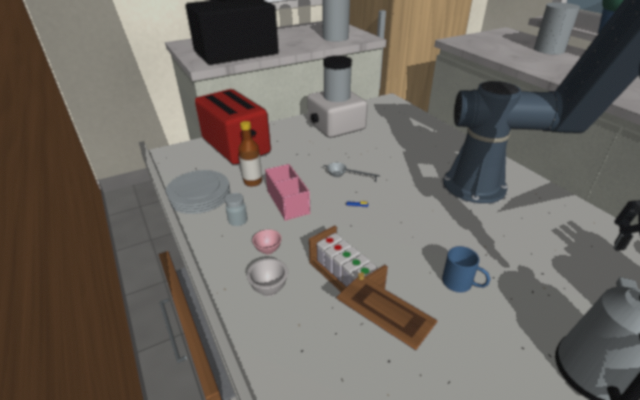

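The top view shows the tins in a row at (226..272, 193..187). The two red ones are at the right end (260,189) and (272,187). The caddy is at (372,197), the lid is left of the dabba, and the clip is at (330,258).

```bash
cat > h.py <<'E'
import numpy as np,cv2
from station import manip
def back(d,uv,z):
    r=d['R'].T@np.array([(uv[0]-d['cx'])/d['fx'],(uv[1]-d['cy'])/d['fy'],1]); o=-d['R'].T@d['t']
    return (o+r*(z-o[2])/r[2])
def blobs(hsv,lo,hi,amin=15,roi=None):
    m=cv2.inRange(hsv,np.array(lo),np.array(hi))
    if roi: 
        k=np.zeros_like(m);x0,y0,x1,y1=roi;k[y0:y1,x0:x1]=1;m*=k
    n,l,s,c=cv2.connectedComponentsWithStats(m)
    return m,[(c[i],s[i,4]) for i in range(1,n) if s[i,4]>=amin]
E
python3 - <<'E'
from h import *
d=manip.snapshot('top');p=d['pixels'];hsv=cv2.cvtColor(p,cv2.COLOR_BGR2HSV)
R=(210,170,290,215)
for nm,lo,hi in(('g',(50,120,60),(80,255,255)),('r',(0,180,120),(6,255,255)),('r2',(172,150,120),(180,255,255))):
    for c,a in blobs(hsv,lo,hi,8,R)[1]: print(nm,c.round(1),a,back(d,c,.078).round(4))
m,b=blobs(hsv,(165,50,60),(180,255,255),100,(330,170,415,225))
pts=cv2.findNonZero(m);r=cv2.minAreaRect(pts);print(r)
for q in cv2.boxPoints(r):print(q,back(d,q,.086).round(4))
crop=p[150:280,200:440];cv2.imwrite('pics/c1.png',cv2.resize(crop,None,fx=3.3,fy=3.3,interpolation=cv2.INTER_CUBIC))
for n,uv,z in(('clip',(330,258),.015),('ram',(314,152),.042),('salt',(369,141),.085),('oil',(440,169),.22),('mort',(271,131),.062),('mug',(196,271),.088),('str',(393,271),.028),('strtip',(355,303),.02),('lidcorner',(158,205),.097)):print(n,back(d,uv,z).round(3))
E
```

```text
g [249.  191.2] 35 [0.5985 0.1405 0.078 ]
g [226.1 193.7] 35 [0.5895 0.2079 0.078 ]
g [237.4 192.9] 33 [0.5924 0.1747 0.078 ]
r [271.4 187.9] 33 [0.6096 0.0745 0.078 ]
r [260.2 189.4] 32 [0.6046 0.1076 0.078 ]
((371.8692626953125, 195.35385131835938), (60.46232986450195, 30.674922943115234), 3.1798298358917236)
[340.83386 208.99077] [ 0.5499 -0.1321  0.086 ]
[342.5354  178.36308] [ 0.6416 -0.1361  0.086 ]
[402.90466 181.71693] [ 0.6353 -0.3154  0.086 ]
[401.20312 212.34462] [ 0.5437 -0.3096  0.086 ]
clip [ 0.408 -0.105  0.015]
ram [ 0.731 -0.05   0.042]
salt [ 0.758 -0.215  0.085]
oil [ 0.647 -0.389  0.22 ]
mort [0.789 0.083 0.062]
mug [0.362 0.281 0.088]
str [ 0.373 -0.295  0.028]
strtip [ 0.276 -0.182  0.02 ]
lidcorner [0.549 0.4   0.097]
```

View pics/c1.png

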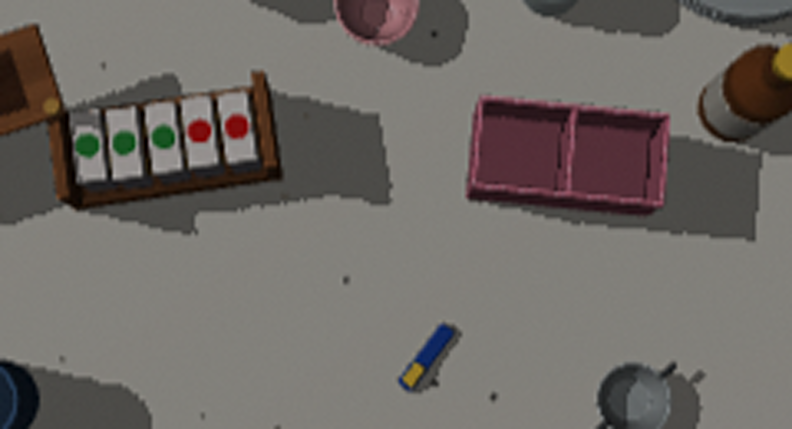

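```bash
cat >> h.py <<'E'
from scipy.spatial.transform import Rotation as Ro
def plan(x,y,z,yaw):
    "shift/turn in tool axes to TCP (x,y,z), tool down, tool y at world angle yaw deg"
    s=manip.sense(); A=Ro.from_quat(s['tool_rot']); a=np.radians(yaw)
    Y=np.array([np.cos(a),np.sin(a),0]);Z=np.array([0,0,-1.]);X=np.cross(Y,Z)
    B=Ro.from_matrix(np.c_[X,Y,Z])
    print('t',round(s['t'],2),'tcp',s['tcp_pos'].round(4),'gap',round(s['finger_gap'],3),'F',s['force'].round(1))
    print('shift',A.inv().apply(np.array([x,y,z])-s['tcp_pos']).round(4),'turn',(A.inv()*B).as_rotvec(degrees=True).round(2))
E
python3 - <<'E'
from h import *
from scipy.optimize import minimize
ms=[]
for n,roi in(('top',(330,170,415,225)),('scene',(255,155,320,225))):
    d=manip.snapshot(n);hsv=cv2.cvtColor(d['pixels'],cv2.COLOR_BGR2HSV)
    m,_=blobs(hsv,(160,45,40),(180,255,255),100,roi)
    m=cv2.morphologyEx(m,cv2.MORPH_CLOSE,np.ones((5,5)));ms.append((d,m>0));print(n,(m>0).sum())
def cost(p):
    c=0
    for d,m in ms:
        th=p[2];P=np.array([[p[0]+np.cos(th)*a-np.sin(th)*b,p[1]+np.sin(th)*a+np.cos(th)*b,z] for a in(-.042,.042) for b in(-.086,.086) for z in(0,.086)])
        q=P@d['R'].T+d['t'];uv=np.c_[d['fx']*q[:,0]/q[:,2]+d['cx'],d['fy']*q[:,1]/q[:,2]+d['cy']]
        k=np.zeros(m.shape,np.uint8);cv2.fillConvexPoly(k,cv2.convexHull((uv*64).round().astype(np.int32)),1,shift=6)
        k=k>0;c+=1-(k&m).sum()/(k|m).sum()
    return c
best=min((minimize(cost,[.593,-.223,t],method='Nelder-Mead',options=dict(initial_simplex=[[.593,-.223,t],[.6,-.223,t],[.593,-.215,t],[.593,-.223,t+.06]])) for t in(-.15,-.1,-.05,0,.1)),key=lambda r:r.fun)
x,y,th=best.x;print(best.fun,x,y,np.degrees(th))
for s in(.042,-.042):print('comp',x-np.sin(th)*s,y+np.cos(th)*s)
plan(.607,.091,.20,8.6)
E
```

```text
top 1896
scene 1750
0.10016853556785721 0.592517886840808 -0.22611371710317069 -4.5552297858818935
comp 0.5958535280683047 -0.18424638499803858
comp 0.5891822456133112 -0.2679810492083028
t 0.25 tcp [0.2488 0.573  0.2308] gap 1.003 F [-0.2  0.  -0.3]
shift [-0.5206 -0.2993  0.031 ] turn [-6.000e-02  2.000e-02  5.792e+01]
```

Call:
step_arm(commands=[-0.02,-0.012,0,0,0,3,-0.06,-0.035,0,0,0,9,-0.1,-0.058,0,0,0,15,-0.14,-0.081,0,0,0,21,-0.18,-0.104,0,0,0,27,-0.22,-0.127,0,0,0,33,-0.26,-0.15,0,0,0,39,-0.3,-0.173,0,0,0,45,-0.34,-0.196,0,0,0,51,-0.38,-0.219,0,0,0,58], jaw=100, grip_force=40)

```text
t: 1.25
tcp_pos: [0.5111, 0.2193, 0.2314]
tool_rot: [0.654, 0.756, 0.0, -0.0]
force: [0.3, 0.5, 0.1]
finger_gap: 0.998
gripper_force: 0.0
```

```bash
python3 -c "
from h import *
plan(.607,.091,.20,8.6)"
```

```text
t 1.25 tcp [0.5111 0.2193 0.2314] gap 0.998 F [0.3 0.5 0.1]
shift [-0.1408  0.0765  0.0314] turn [ 0.01 -0.01 -0.36]
```

Call:
step_arm(commands=[-0.02,0.011,0.004,0,0,0,-0.045,0.024,0.01,0,0,0,-0.07,0.038,0.016,0,0,0,-0.09,0.049,0.02,0,0,0,-0.11,0.06,0.024,0,0,0,-0.125,0.068,0.028,0,0,0,-0.135,0.074,0.031,0,0,-0.3,-0.14,0.0765,0.031,0,0,-0.3,-0.141,0.0765,0.031,0,0,-0.3,-0.141,0.0765,0.031,0,0,-0.3])

```text
t: 2.25
tcp_pos: [0.6063, 0.0934, 0.2005]
tool_rot: [0.65, 0.76, -0.0, -0.0]
force: [0.8, 0.2, -0.4]
finger_gap: 0.995
gripper_force: 0.0
```

```bash
cat >> h.py <<'E'
def wrist(name=None):
    s=manip.sense();d=manip.snapshot('wrist');d['A']=Ro.from_quat(s['tool_rot']);d['p']=s['tcp_pos']
    if name:cv2.imwrite(name,d['pixels'])
    return d
def wback(d,uv,z):
    a=np.array([(uv[0]-d['cx'])/d['fx'],(uv[1]-d['cy'])/d['fy']]);r=np.hypot(*a)
    ray=np.r_[np.sin(r)*a/r,np.cos(r)];M=d['mount']
    o=d['A'].apply(M[:3,3])+d['p'];v=d['A'].apply(M[:3,:3]@ray)
    return o+v*(z-o[2])/v[2]
def wproj(d,X):
    c=np.linalg.inv(d['mount'])@np.r_[d['A'].inv().apply(np.array(X)-d['p']),1];c=c[:3]
    th=np.arctan2(np.hypot(c[0],c[1]),c[2]);u=c[:2]/np.hypot(c[0],c[1])*th
    return np.array([u[0]*d['fx']+d['cx'],u[1]*d['fy']+d['cy']])
def dots(d,z):
    hsv=cv2.cvtColor(d['pixels'],cv2.COLOR_BGR2HSV)
    for nm,lo,hi in(('g',(50,120,50),(85,255,255)),('r',(0,180,80),(6,255,255)),('r2',(172,170,80),(180,255,255))):
        for c,a in blobs(hsv,lo,hi,60)[1]: print(nm,c.round(1),a,wback(d,c,z).round(4))
E
python3 -c "
from h import *
d=wrist('pics/w1.png');dots(d,.078);plan(.6096,.0745,.13,8.6)"
```

```text
g [321.8  53.8] 476 [0.5893 0.2108 0.078 ]
g [319.4  91.9] 485 [0.5924 0.1779 0.078 ]
g [320.1 133.1] 474 [0.5984 0.1433 0.078 ]
r [321.3 170.3] 445 [0.6044 0.1114 0.078 ]
r [320.9 207.4] 404 [0.6093 0.0779 0.078 ]
t 2.3 tcp [0.6063 0.0936 0.2005] gap 1.0 F [-0.4 -0.5  0.4]
shift [-0.0194  0.0003  0.0705] turn [-0.02 -0.02  0.26]
```

View pics/w1.png

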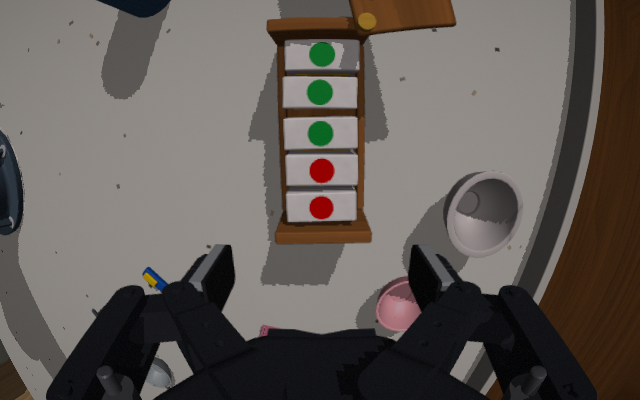

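The wrist view shows the row upright in the image at u≈320. The target red dot is at (321,207), next to the end cheek.

Call:
step_arm(commands=[-0.002,0,0.006,0,0,0,-0.005,0,0.016,0,0,0,-0.008,0,0.026,0,0,0,-0.011,0,0.036,0,0,0,-0.013,0,0.046,0,0,0,-0.015,0,0.056,0,0,0,-0.016,0,0.064,0,0,0,-0.017,0,0.07,0,0,0,-0.017,0,0.07,0,0,0,-0.017,0,0.07,0,0,0])

```text
t: 3.3
tcp_pos: [0.6096, 0.0761, 0.1304]
tool_rot: [0.651, 0.759, 0.0, 0.0]
force: [-0.9, 0.3, 0.5]
finger_gap: 1.0
gripper_force: 0.0
```

```bash
python3 -c "
from h import *
d=wrist('pics/w2.png');dots(d,.078);plan(.6094,.0765,.045,8.6)"
```

```text
g [320.7  10.9] 713 [0.5894 0.2092 0.078 ]
g [317.8  58. ] 900 [0.5925 0.1779 0.078 ]
g [318.8 113.8] 908 [0.5985 0.1432 0.078 ]
r [320.6 164.9] 841 [0.6045 0.1114 0.078 ]
r [320. 215.] 743 [0.6092 0.078  0.078 ]
t 3.35 tcp [0.6097 0.0761 0.1306] gap 0.998 F [ 0.3 -0.5 -0.5]
shift [ 0.0004 -0.0003  0.0856] turn [0.04 0.01 0.22]
```

View pics/w2.png

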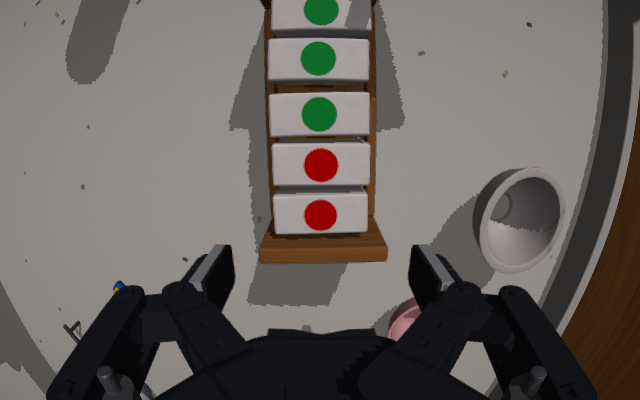

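The target dot is centred between the fingers at (320,215), with both fingers clear of the tins.

Call:
step_arm(commands=[0.001,0,0.008,0,0,0,0.001,0,0.02,0,0,0,0.001,0,0.032,0,0,0,0.001,0,0.044,0,0,0,0.001,0,0.055,0,0,0,0.001,0,0.065,0,0,0,0.001,0,0.073,0,0,0,0.001,0,0.08,0,0,0,0.001,0,0.084,0,0,0,0.001,0,0.084,0,0,0])

```text
t: 4.35
tcp_pos: [0.609, 0.0771, 0.0458]
tool_rot: [0.651, 0.759, -0.0, -0.0]
force: [-0.2, -0.3, -0.4]
finger_gap: 0.998
gripper_force: 0.0
```

Call:
step_arm(commands=[0,0,0,0,0,0,0,0,0,0,0,0,0,0,0,0,0,0,0,0,0,0,0,0,0,0,0,0,0,0,0,0,0,0,0,0,0,0,0,0,0,0,0,0,0,0,0,0,0,0,0,0,0,0,0,0,0,0,0,0], jaw=60, grip_force=40)

```text
t: 5.35
tcp_pos: [0.6098, 0.077, 0.047]
tool_rot: [0.651, 0.759, 0.0, 0.001]
force: [0.6, -0.3, 5.4]
finger_gap: 0.745
gripper_force: 45.5
```

Call:
step_arm(commands=[0,0,-0.003,0,0,0,0,0,-0.01,0,0,0,0,0,-0.022,0,0,0,0,0,-0.036,0,0,0,0,0,-0.052,0,0,0,0,0,-0.07,0,0,0,0,0,-0.088,0,0,0,0,0,-0.104,0,0,0,0,0,-0.114,0,0,0,0,0,-0.118,0,0,0])

```text
t: 6.35
tcp_pos: [0.61, 0.0771, 0.1662]
tool_rot: [0.651, 0.759, 0.001, 0.001]
force: [-0.1, 0.4, -0.9]
finger_gap: 0.743
gripper_force: 44.8
```

```bash
python3 -c "
from h import *
plan(.58,-.045,.163,-4.5);d=wrist();dots(d,.195)"
```

```text
t 6.35 tcp [0.61   0.0771 0.1662] gap 0.743 F [-0.1  0.4 -0.9]
shift [-0.116  -0.0483  0.0032] turn [ 0.17  0.02 13.32]
g [319.8  24.7] 600 [0.5944 0.1784 0.195 ]
g [317.4  67.1] 639 [0.596  0.1623 0.195 ]
g [318.1 114.3] 648 [0.5988 0.1453 0.195 ]
r [319.5 157.5] 613 [0.6018 0.1297 0.195 ]
r [321.  282.8] 1743 [0.6105 0.0773 0.195 ]
```

The tin is held level, so I move it over the bare counter and lower it.

Call:
step_arm(commands=[-0.004,-0.002,0,0,0,0,-0.014,-0.006,0,0,0,1,-0.03,-0.012,0,0,0,3,-0.046,-0.019,0,0,0,5,-0.062,-0.026,0,0,0,7,-0.078,-0.032,0,0,0,9,-0.094,-0.039,0,0,0,11,-0.106,-0.044,0,0,0,12.3,-0.114,-0.047,0,0,0,13.1,-0.116,-0.048,0,0,0,13.3])

```text
t: 7.4
tcp_pos: [0.5795, -0.0463, 0.1644]
tool_rot: [0.735, 0.678, 0.0, 0.0]
force: [0.2, 0.2, -1.5]
finger_gap: 0.744
gripper_force: 44.8
```

Call:
step_arm(commands=[0,0,0.003,0,0,0,0,0,0.012,0,0,0,0,0,0.026,0,0,0,0,0,0.042,0,0,0,0,0,0.059,0,0,0,0,0,0.076,0,0,0,0,0,0.092,0,0,0,0,0,0.105,0,0,0,0,0,0.113,0,0,0,0,0,0.116,0,0,0])

```text
t: 8.4
tcp_pos: [0.5791, -0.0444, 0.0472]
tool_rot: [0.734, 0.679, -0.0, -0.001]
force: [0.5, 0.5, -1.5]
finger_gap: 0.74
gripper_force: 44.8
```

```bash
python3 -c "
from h import *
plan(.58,-.045,.038,-4.5);d=wrist();dots(d,.079)"
```

```text
t 8.4 tcp [ 0.5791 -0.0444  0.0472] gap 0.74 F [ 0.5  0.5 -1.5]
shift [-0.0005  0.0009  0.0092] turn [-0.09 -0.02  0.05]
r [321.  282.8] 1745 [ 0.5798 -0.0423  0.079 ]
```

Call:
step_arm(commands=[0,0,0.001,0,0,0,0,0,0.0025,0,0,0,0,0,0.004,0,0,0,0,0,0.0055,0,0,0,0,0,0.0065,0,0,0,0,0,0.0075,0,0,0,0,0,0.008,0,0,0,0,0,0.0085,0,0,0,0,0,0.0085,0,0,0,0,0,0.0085,0,0,0])

```text
t: 9.45
tcp_pos: [0.5796, -0.0449, 0.0398]
tool_rot: [0.734, 0.679, -0.0, -0.0]
force: [0.1, -0.1, -1.6]
finger_gap: 0.74
gripper_force: 44.8
```

Call:
step_arm(commands=[0,0,0.0003,0,0,0,0,0,0.0006,0,0,0,0,0,0.0009,0,0,0,0,0,0.0012,0,0,0,0,0,0.0015,0,0,0,0,0,0.0018,0,0,0,0,0,0.002,0,0,0,0,0,0.002,0,0,0,0,0,0.002,0,0,0,0,0,0.002,0,0,0])

```text
t: 10.45
tcp_pos: [0.5796, -0.0449, 0.039]
tool_rot: [0.734, 0.679, 0.0, 0.0]
force: [-2.2, 0.4, 9.1]
finger_gap: 0.74
gripper_force: 45.8
```

Contact at TCP z≈0.039. I release, then rise.

Call:
step_arm(commands=[0,0,-0.0005,0,0,0,0,0,-0.001,0,0,0,0,0,-0.001,0,0,0,0,0,-0.001,0,0,0,0,0,-0.001,0,0,0,0,0,-0.001,0,0,0,0,0,-0.001,0,0,0,0,0,-0.001,0,0,0,0,0,-0.001,0,0,0,0,0,-0.001,0,0,0], jaw=100)

```text
t: 11.45
tcp_pos: [0.5796, -0.0449, 0.0388]
tool_rot: [0.734, 0.679, 0.0, 0.0]
force: [-0.4, -0.8, 0.2]
finger_gap: 1.003
gripper_force: 0.0
```

Call:
step_arm(commands=[0,0,-0.003,0,0,0,0,0,-0.01,0,0,0,0,0,-0.02,0,0,0,0,0,-0.03,0,0,0,0,0,-0.04,0,0,0,0,0,-0.05,0,0,0,0,0,-0.06,0,0,0,0,0,-0.07,0,0,0,0,0,-0.076,0,0,0,0,0,-0.08,0,0,0])

```text
t: 12.45
tcp_pos: [0.5798, -0.045, 0.1196]
tool_rot: [0.734, 0.679, 0.0, 0.0]
force: [-0.9, -1.5, -0.1]
finger_gap: 0.999
gripper_force: 0.0
```

```bash
python3 -c "
from h import *
d=wrist('pics/w3.png');dots(d,.07);plan(.58,-.0445,.12,-94.5)"
```

```text
r [320.6 217.7] 764 [ 0.5801 -0.0438  0.07  ]
t 12.5 tcp [ 0.5801 -0.045   0.1199] gap 1.0 F [-0.2  0.5 -0.1]
shift [ 0.0005 -0.0001 -0.0001] turn [ 8.000e-02 -5.000e-02  9.002e+01]
```

View pics/w3.png

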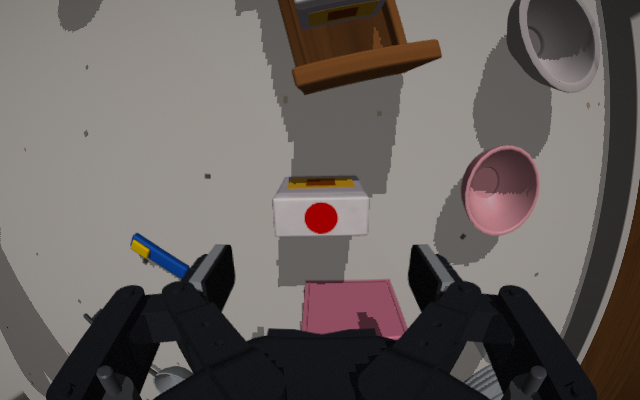

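Call:
step_arm(commands=[0,0,0,0,0,8,0,0,0,0,0,16,0,0,0,0,0,24,0,0,0,0,0,32,0,0,0,0,0,40,0,0,0,0,0,48,0.001,0,0,0,0,56,0.001,0,0,0,0,64,0.001,0,0,0,0,72,0.001,0,0,0,0,80])

```text
t: 13.5
tcp_pos: [0.5793, -0.0439, 0.1183]
tool_rot: [0.999, 0.045, -0.001, -0.0]
force: [-0.2, -0.1, 0.0]
finger_gap: 0.998
gripper_force: 0.0
```

Call:
step_arm(commands=[0,0,0,0,0,6,0,0,0,0,0,10,0,0,0,0,0,10,0,0,0,0,0,10,0,0,0.005,0,0,10,0,0,0.011,0,0,10,0,0,0.017,0,0,10,0,0,0.023,0,0,10,0,0,0.027,0,0,10,0,0,0.029,0,0,10])

```text
t: 14.5
tcp_pos: [0.5794, -0.0438, 0.0891]
tool_rot: [0.999, -0.039, -0.001, -0.0]
force: [0.4, -0.3, 0.7]
finger_gap: 0.997
gripper_force: 0.0
```

```bash
python3 -c "
from h import *
d=wrist('pics/w4.png');dots(d,.07);plan(.58,-.044,.042,-94.5)
print(wproj(d,(.58,-.044,.07)))"
```

```text
g [ 60.1 225.4] 393 [0.5962 0.1517 0.07  ]
g [ 37.2 233.8] 287 [0.59   0.1883 0.07  ]
g [ 18.8 237.7] 226 [0.5866 0.2227 0.07  ]
r [ 85.9 215.5] 514 [0.6025 0.1183 0.07  ]
r [323.3 235.4] 1017 [ 0.5806 -0.0442  0.07  ]
t 14.55 tcp [ 0.5793 -0.0439  0.089 ] gap 0.999 F [ 0.5 -0.7  0. ]
shift [0.0007 0.0001 0.047 ] turn [-0.01  0.07  0.02]
[322.90172407 236.47959938]
```

View pics/w4.png

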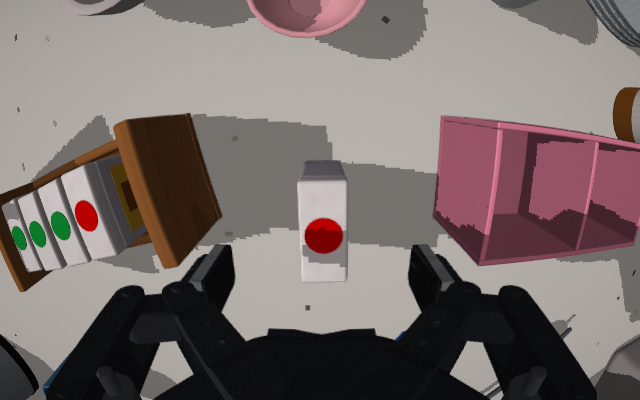

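The wrist view shows the tin centred between the open fingers, with its dot at (323,235). The caddy's left rim edge runs from (500,122) to (482,264).

Call:
step_arm(commands=[0.001,0,0.004,0,0,0,0.001,0,0.01,0,0,0,0.001,0,0.017,0,0,0,0.001,0,0.024,0,0,0,0.001,0,0.031,0,0,0,0.001,0,0.037,0,0,0,0.001,0,0.042,0,0,0,0.001,0,0.045,0,0,0,0.001,0,0.047,0,0,0,0.001,0,0.047,0,0,0])

```text
t: 15.55
tcp_pos: [0.5806, -0.044, 0.0426]
tool_rot: [0.999, -0.039, -0.0, -0.0]
force: [-0.1, -0.2, 0.6]
finger_gap: 0.996
gripper_force: 0.0
```

Call:
step_arm(commands=[0,0,0,0,0,0,0,0,0,0,0,0,0,0,0,0,0,0,0,0,0,0,0,0,0,0,0,0,0,0,0,0,0,0,0,0,0,0,0,0,0,0,0,0,0,0,0,0,0,0,0,0,0,0,0,0,0,0,0,0], jaw=20, grip_force=40)

```text
t: 16.55
tcp_pos: [0.5809, -0.0441, 0.0431]
tool_rot: [0.999, -0.039, 0.0, 0.0]
force: [-0.2, 0.2, 4.6]
finger_gap: 0.318
gripper_force: 42.5
```

```bash
python3 -c "
from h import *
d=dict(manip.snapshot('wrist'))
d['A']=Ro.from_quat([.9992,-.0392,-.0005,0]);d['p']=np.array([.5794,-.0439,.089])
th=np.radians(-4.555);R=np.array([[np.cos(th),-np.sin(th)],[np.sin(th),np.cos(th)]]);c=np.array([.5925,-.2261])
for uv,l,z in(((500,122),(.042,.086),.086),((482,264),(-.042,.086),.086),((441,116),(.042,.086),0),((434,218),(-.042,.086),0)):
  print(uv,wback(d,uv,z).round(4),'model',(c+R@np.array(l)).round(4))
plan(.5892,-.268,.16,-94.5)"
```

```text
(500, 122) [ 0.641 -0.141  0.086] model [ 0.6412 -0.1437]
(482, 264) [ 0.5596 -0.1361  0.086 ] model [ 0.5575 -0.137 ]
(441, 116) [ 0.6406 -0.1409  0.    ] model [ 0.6412 -0.1437]
(434, 218) [ 0.5574 -0.1353  0.    ] model [ 0.5575 -0.137 ]
t 16.6 tcp [ 0.5809 -0.0441  0.0431] gap 0.319 F [-0.2  0.2  4.2]
shift [ 0.0258  0.2226 -0.1169] turn [ 0.01 -0.03  0.02]
```

Call:
step_arm(commands=[0,0,-0.003,0,0,0,0,0,-0.01,0,0,0,0,0,-0.022,0,0,0,0,0,-0.036,0,0,0,0,0,-0.052,0,0,0,0,0,-0.07,0,0,0,0,0,-0.088,0,0,0,0,0,-0.104,0,0,0,0,0,-0.114,0,0,0,0,0,-0.117,0,0,0])

```text
t: 17.6
tcp_pos: [0.5815, -0.0442, 0.1618]
tool_rot: [0.999, -0.039, 0.002, 0.0]
force: [1.4, 0.0, -1.9]
finger_gap: 0.322
gripper_force: 41.8
```

Call:
step_arm(commands=[0.001,0.008,0,0,0,0,0.003,0.026,0,0,0,0,0.006,0.054,0,0,0,0,0.01,0.086,0,0,0,0,0.014,0.12,0,0,0,0,0.018,0.152,0,0,0,0,0.021,0.182,0,0,0,0,0.024,0.204,0,0,0,0,0.026,0.216,0,0,0,0,0.026,0.221,0,0,0,0])

```text
t: 18.6
tcp_pos: [0.5891, -0.2679, 0.1591]
tool_rot: [0.999, -0.04, -0.0, -0.0]
force: [0.2, 0.4, -0.9]
finger_gap: 0.317
gripper_force: 41.7
```

```bash
python3 -c "
from h import *
plan(.5895,-.2662,.06,-94.5)
d=wrist('pics/w5.png');dots(d,.188)"
```

```text
t 18.6 tcp [ 0.5891 -0.2679  0.1591] gap 0.317 F [ 0.2  0.4 -0.9]
shift [ 0.0004 -0.0016  0.0991] turn [-0.03  0.03 -0.08]
r [608.9 134. ] 4209 [ 0.6484 -0.4201  0.188 ]
r [561.9 183.2] 1736 [ 0.6244 -0.3839  0.188 ]
r [  9.1 212.5] 103 [ 0.632  -0.0792  0.188 ]
r [321.  280.1] 1641 [ 0.5904 -0.267   0.188 ]
```

View pics/w5.png

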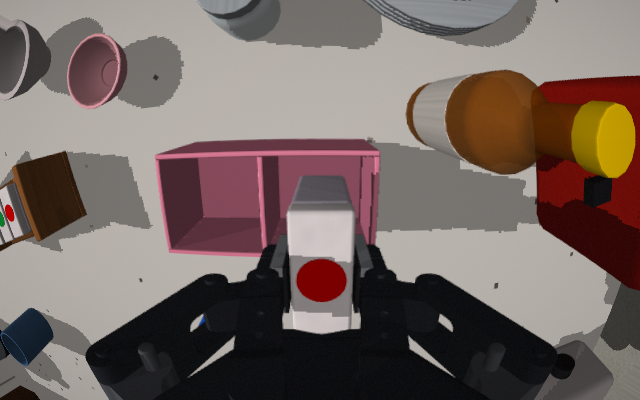

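The tin is over the caddy. The divider top runs from (261,154) to (266,250), and the outer rim corners are at (157,156) and (379,152).

```bash
python3 -c "
from h import *
d=wrist()
th=np.radians(-4.555);R=np.array([[np.cos(th),-np.sin(th)],[np.sin(th),np.cos(th)]]);c=np.array([.5925,-.2261])
for uv,l in(((157,156),(.042,.086)),((379,152),(.042,-.086)),((261,154),(.042,0)),((266,251),(-.042,0)),((169,249),(-.042,.086))):
  w=wback(d,uv,.086); print(uv,w.round(4),'local',(R.T@(w[:2]-c)).round(4),l)
plan(.5895,-.2662,.06,-94.5)"
```

```text
(157, 156) [ 0.6399 -0.1438  0.086 ] local [0.0407 0.0858] (0.042, 0.086)
(379, 152) [ 0.6268 -0.3107  0.086 ] local [ 0.0409 -0.0816] (0.042, -0.086)
(261, 154) [ 0.632  -0.2274  0.086 ] local [0.0395 0.0018] (0.042, 0)
(266, 251) [ 0.5568 -0.2211  0.086 ] local [-0.0359  0.0022] (-0.042, 0)
(169, 249) [ 0.5618 -0.1363  0.086 ] local [-0.0378  0.0871] (-0.042, 0.086)
t 18.7 tcp [ 0.589  -0.2663  0.1594] gap 0.324 F [ 0.   0.3 -2.1]
shift [ 0.0006 -0.      0.0994] turn [-0.05  0.06 -0.  ]
```

Call:
step_arm(commands=[0.0005,0,0.003,0,0,0,0.0005,0,0.011,0,0,0,0.0005,0,0.023,0,0,0,0.0005,0,0.037,0,0,0,0.0005,0,0.051,0,0,0,0.0005,0,0.065,0,0,0,0.0005,0,0.078,0,0,0,0.0005,0,0.09,0,0,0,0.0005,0,0.098,0,0,0,0.0005,0,0.102,0,0,0])

```text
t: 19.7
tcp_pos: [0.5895, -0.2662, 0.0566]
tool_rot: [0.999, -0.039, -0.001, -0.0]
force: [0.0, 0.5, -1.4]
finger_gap: 0.323
gripper_force: 41.8
```

Call:
step_arm(commands=[0,0,0.001,0,0,0,0,0,0.002,0,0,0,0,0,0.003,0,0,0,0,0,0.004,0,0,0,0,0,0.005,0,0,0,0,0,0.006,0,0,0,0,0,0.007,0,0,0,0,0,0.0075,0,0,0,0,0,0.008,0,0,0,0,0,0.008,0,0,0])

```text
t: 20.7
tcp_pos: [0.5898, -0.2664, 0.0497]
tool_rot: [0.999, -0.039, -0.0, -0.0]
force: [0.4, -0.6, -0.9]
finger_gap: 0.322
gripper_force: 41.8
```

Call:
step_arm(commands=[0,0,0.0005,0,0,0,0,0,0.001,0,0,0,0,0,0.0014,0,0,0,0,0,0.0018,0,0,0,0,0,0.0022,0,0,0,0,0,0.0026,0,0,0,0,0,0.003,0,0,0,0,0,0.003,0,0,0,0,0,0.003,0,0,0,0,0,0.003,0,0,0])

```text
t: 21.7
tcp_pos: [0.5899, -0.2664, 0.0471]
tool_rot: [0.999, -0.039, 0.0, 0.0]
force: [-0.4, 0.4, 1.3]
finger_gap: 0.321
gripper_force: 42.2
```

Call:
step_arm(commands=[0,0,0.0003,0,0,0,0,0,0.0003,0,0,0,0,0,0.0003,0,0,0,0,0,0.0003,0,0,0,0,0,0.0003,0,0,0,0,0,0.0003,0,0,0,0,0,0.0003,0,0,0,0,0,0.0003,0,0,0,0,0,0.0003,0,0,0,0,0,0.0003,0,0,0], jaw=47)

```text
t: 22.7
tcp_pos: [0.5899, -0.2664, 0.0465]
tool_rot: [0.999, -0.039, 0.0, 0.0]
force: [-0.2, 0.2, 0.8]
finger_gap: 0.473
gripper_force: 0.0
```

Call:
step_arm(commands=[0,0,-0.003,0,0,0,0,0,-0.012,0,0,0,0,0,-0.026,0,0,0,0,0,-0.042,0,0,0,0,0,-0.06,0,0,0,0,0,-0.08,0,0,0,0,0,-0.1,0,0,0,0,0,-0.12,0,0,0,0,0,-0.13,0,0,0,0,0,-0.133,0,0,0])

```text
t: 23.7
tcp_pos: [0.5907, -0.267, 0.1821]
tool_rot: [0.999, -0.039, 0.002, 0.001]
force: [-0.4, 0.2, -0.4]
finger_gap: 0.471
gripper_force: 0.0
```

```bash
python3 -c "
from h import *
d=wrist('pics/w6.png');dots(d,.074)
plan(.6045,.1100,.18,8.6)"
```

```text
g [ 11.6 213.8] 88 [0.598  0.1481 0.074 ]
g [  2.3 219.4] 65 [0.5913 0.182  0.074 ]
r [607.3 144.6] 7923 [ 0.6251 -0.5982  0.074 ]
r [548.1 183.4] 1530 [ 0.585  -0.4979  0.074 ]
r [320.9 196.4] 463 [ 0.5896 -0.2661  0.074 ]
r [ 21.7 208.4] 102 [0.6037 0.1157 0.074 ]
t 23.75 tcp [ 0.5903 -0.2667  0.1813] gap 0.468 F [0.1 0.5 0.3]
shift [-0.0153 -0.3767  0.0008] turn [ 1.8000e-01 -3.0000e-02 -1.0308e+02]
```

View pics/w6.png

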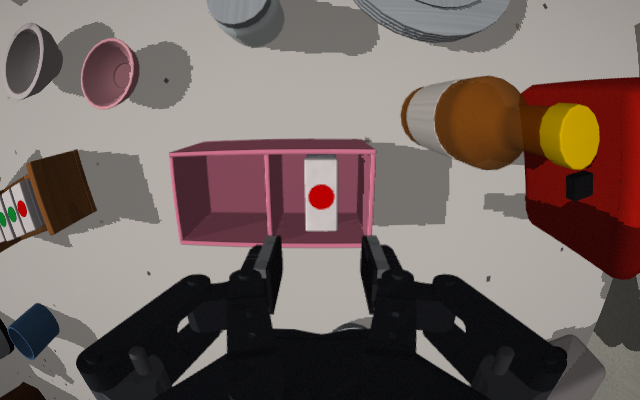

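The first tin stands upright in the right compartment, with its dot at (321,196). Now for the second.

Call:
step_arm(commands=[-0.0005,-0.012,0,0,0,-4,-0.001,-0.036,0,0,0,-11,-0.003,-0.068,0,0,0,-19,-0.004,-0.1,0,0,0,-27,-0.005,-0.132,0,0,0,-35,-0.007,-0.164,0,0,0,-43,-0.008,-0.196,0,0,0,-51,-0.009,-0.228,0,0,0,-59,-0.01,-0.26,0,0,0,-67,-0.012,-0.29,0,0,0,-75], jaw=100)

```text
t: 24.75
tcp_pos: [0.5998, 0.0252, 0.1784]
tool_rot: [0.815, 0.58, -0.001, -0.001]
force: [0.5, -0.5, -0.3]
finger_gap: 0.999
gripper_force: 0.0
```

```bash
python3 -c "
from h import *
plan(.6046,.1107,.14,8.6)"
```

```text
t 24.75 tcp [0.5998 0.0252 0.1784] gap 0.999 F [ 0.5 -0.5 -0.3]
shift [ 0.0824 -0.0234  0.0384] turn [-1.300e-01 -1.000e-02 -2.774e+01]
```

Call:
step_arm(commands=[0.012,-0.003,0,0,0,-4,0.028,-0.008,0,0,0,-9,0.044,-0.012,0,0,0,-14,0.058,-0.016,0.002,0,0,-19,0.068,-0.019,0.008,0,0,-23,0.076,-0.022,0.016,0,0,-26,0.08,-0.023,0.026,0,0,-27.5,0.0824,-0.0234,0.034,0,0,-27.7,0.0824,-0.0234,0.038,0,0,-27.7,0.0824,-0.0234,0.038,0,0,-27.7])

```text
t: 25.75
tcp_pos: [0.6053, 0.1087, 0.1404]
tool_rot: [0.655, 0.756, -0.001, -0.001]
force: [-1.0, -0.7, -0.1]
finger_gap: 0.999
gripper_force: 0.0
```

```bash
python3 -c "
from h import *
d=wrist('pics/w7.png');dots(d,.078)
plan(.6044,.1107,.047,8.6)"
```

```text
g [318.1  60.5] 818 [0.5893 0.2107 0.078 ]
g [315.7 109.8] 813 [0.5924 0.1781 0.078 ]
g [317.3 162.7] 772 [0.5984 0.1434 0.078 ]
r [319.7 208.9] 691 [0.6045 0.1115 0.078 ]
t 25.8 tcp [0.6058 0.1087 0.1411] gap 1.0 F [ 0.1 -0.1 -0.5]
shift [ 0.0022 -0.001   0.0941] turn [-0.05  0.   -0.43]
```

Call:
step_arm(commands=[0.001,0,0.006,0,0,-0.2,0.002,-0.001,0.018,0,0,-0.4,0.002,-0.001,0.032,0,0,-0.4,0.002,-0.001,0.046,0,0,-0.4,0.002,-0.001,0.059,0,0,-0.4,0.002,-0.001,0.071,0,0,-0.4,0.002,-0.001,0.081,0,0,-0.4,0.002,-0.001,0.089,0,0,-0.4,0.002,-0.001,0.094,0,0,-0.4,0.002,-0.001,0.094,0,0,-0.4])

```text
t: 26.8
tcp_pos: [0.6043, 0.111, 0.0468]
tool_rot: [0.652, 0.758, -0.0, -0.0]
force: [0.4, 0.4, 0.2]
finger_gap: 1.002
gripper_force: 0.0
```

Call:
step_arm(commands=[0,0,0,0,0,0,0,0,0,0,0,0,0,0,0,0,0,0,0,0,0,0,0,0,0,0,0,0,0,0,0,0,0,0,0,0,0,0,0,0,0,0,0,0,0,0,0,0,0,0,0,0,0,0,0,0,0,0,0,0], jaw=60, grip_force=40)

```text
t: 27.8
tcp_pos: [0.6053, 0.111, 0.0483]
tool_rot: [0.652, 0.758, 0.0, 0.001]
force: [-0.8, 0.0, 5.0]
finger_gap: 0.737
gripper_force: 46.0
```

Call:
step_arm(commands=[0,0,-0.003,0,0,0,0,0,-0.01,0,0,0,0,0,-0.022,0,0,0,0,0,-0.036,0,0,0,0,0,-0.052,0,0,0,0,0,-0.07,0,0,0,0,0,-0.088,0,0,0,0,0,-0.104,0,0,0,0,0,-0.114,0,0,0,0,0,-0.118,0,0,0])

```text
t: 28.8
tcp_pos: [0.6054, 0.111, 0.1675]
tool_rot: [0.652, 0.758, 0.001, 0.001]
force: [-0.4, -0.1, -1.1]
finger_gap: 0.743
gripper_force: 45.3
```

```bash
python3 -c "
from h import *
plan(.58,-.045,.163,-4.5);d=wrist();dots(d,.195)"
```

```text
t 28.8 tcp [0.6054 0.111  0.1675] gap 0.743 F [-0.4 -0.1 -1.1]
shift [-0.1504 -0.0485  0.0044] turn [1.700e-01 1.000e-02 1.312e+01]
g [318.6  69. ] 629 [0.5922 0.1958 0.195 ]
g [316.1 112.6] 633 [0.5937 0.1797 0.195 ]
g [317.2 159.4] 601 [0.5967 0.1626 0.195 ]
r [321. 282.] 1714 [0.606  0.1108 0.195 ]
```

Call:
step_arm(commands=[-0.006,-0.002,0,0,0,0,-0.02,-0.006,0,0,0,1,-0.04,-0.012,0,0,0,3,-0.062,-0.019,0,0,0,5,-0.084,-0.026,0,0,0,7,-0.106,-0.033,0,0,0,9,-0.126,-0.04,0,0,0,11,-0.14,-0.045,0,0,0,12.3,-0.148,-0.048,0,0,0,13,-0.15,-0.0485,0,0,0,13.1])

```text
t: 29.85
tcp_pos: [0.5788, -0.0457, 0.1651]
tool_rot: [0.735, 0.678, -0.0, -0.0]
force: [1.1, -0.5, -1.8]
finger_gap: 0.739
gripper_force: 45.3
```

Call:
step_arm(commands=[0,0,0.003,0,0,0,0,0,0.012,0,0,0,0,0,0.026,0,0,0,0,0,0.042,0,0,0,0,0,0.059,0,0,0,0,0,0.076,0,0,0,0,0,0.093,0,0,0,0,0,0.107,0,0,0,0,0,0.117,0,0,0,0,0,0.12,0,0,0])

```text
t: 30.85
tcp_pos: [0.5785, -0.044, 0.0441]
tool_rot: [0.734, 0.679, -0.001, -0.001]
force: [-0.0, 0.4, -1.8]
finger_gap: 0.746
gripper_force: 45.3
```

Call:
step_arm(commands=[0,0,0.0005,0,0,0,0,0,0.001,0,0,0,0,0,0.0015,0,0,0,0,0,0.002,0,0,0,0,0,0.0025,0,0,0,0,0,0.003,0,0,0,0,0,0.0035,0,0,0,0,0,0.004,0,0,0,0,0,0.004,0,0,0,0,0,0.004,0,0,0])

```text
t: 31.85
tcp_pos: [0.5792, -0.0446, 0.0415]
tool_rot: [0.734, 0.679, -0.0, -0.0]
force: [-0.5, 0.6, -1.5]
finger_gap: 0.737
gripper_force: 45.3
```

Call:
step_arm(commands=[0,0,0.0003,0,0,0,0,0,0.0006,0,0,0,0,0,0.0009,0,0,0,0,0,0.0012,0,0,0,0,0,0.0015,0,0,0,0,0,0.0018,0,0,0,0,0,0.002,0,0,0,0,0,0.002,0,0,0,0,0,0.002,0,0,0,0,0,0.002,0,0,0])

```text
t: 32.85
tcp_pos: [0.5792, -0.0446, 0.0402]
tool_rot: [0.734, 0.679, 0.0, 0.0]
force: [-1.6, -0.2, 6.4]
finger_gap: 0.741
gripper_force: 46.1
```

Call:
step_arm(commands=[0,0,0,0,0,0,0,0,0,0,0,0,0,0,0,0,0,0,0,0,0,0,0,0,0,0,0,0,0,0,0,0,0,0,0,0,0,0,0,0,0,0,0,0,0,0,0,0,0,0,0,0,0,0,0,0,0,0,0,0], jaw=100)

```text
t: 33.85
tcp_pos: [0.5792, -0.0446, 0.0395]
tool_rot: [0.734, 0.679, 0.0, 0.0]
force: [0.2, 0.5, 1.0]
finger_gap: 0.999
gripper_force: 0.0
```

Call:
step_arm(commands=[0,0,-0.003,0,0,0,0,0,-0.01,0,0,0,0,0,-0.02,0,0,0,0,0,-0.03,0,0,0,0,0,-0.04,0,0,0,0,0,-0.05,0,0,0,0,0,-0.06,0,0,0,0,0,-0.07,0,0,0,0,0,-0.076,0,0,0,0,0,-0.08,0,0,0])

```text
t: 34.85
tcp_pos: [0.5794, -0.0447, 0.1203]
tool_rot: [0.734, 0.679, 0.0, 0.0]
force: [-0.2, 0.7, 0.6]
finger_gap: 1.005
gripper_force: 0.0
```

Call:
step_arm(commands=[0,0,0,0,0,8,0,0,0,0,0,16,0,0,0,0,0,24,0,0,0,0,0,32,0,0,0,0,0,40,0,0,0,0,0,48,0.001,0,0,0,0,56,0.001,0,0,0,0,64,0.001,0,0,0,0,72,0.001,0,0,0,0,80])

```text
t: 35.85
tcp_pos: [0.579, -0.0435, 0.1192]
tool_rot: [0.999, 0.045, -0.0, -0.0]
force: [-0.5, 0.1, -1.0]
finger_gap: 1.004
gripper_force: 0.0
```

Call:
step_arm(commands=[0,0,0,0,0,6,0,0,0,0,0,10,0,0,0,0,0,10,0,0,0,0,0,10,0,0,0.005,0,0,10,0,0,0.011,0,0,10,0,0,0.017,0,0,10,0,0,0.023,0,0,10,0,0,0.027,0,0,10,0,0,0.029,0,0,10])

```text
t: 36.85
tcp_pos: [0.579, -0.0436, 0.0898]
tool_rot: [0.999, -0.039, -0.001, -0.0]
force: [-1.0, -0.7, 0.2]
finger_gap: 0.999
gripper_force: 0.0
```

```bash
python3 -c "
from h import *
d=wrist('pics/w8.png');dots(d,.07);plan(.58,-.0435,.0425,-94.5)"
```

```text
g [ 60.8 224.6] 389 [0.5962 0.1516 0.07  ]
g [ 37.7 232.9] 290 [0.59   0.1883 0.07  ]
g [ 19.4 236.9] 226 [0.5867 0.2225 0.07  ]
r [610.5 192.8] 311 [ 0.588  -0.2704  0.07  ]
r [323.9 234.8] 1017 [ 0.5803 -0.0443  0.07  ]
t 36.9 tcp [ 0.5789 -0.0435  0.0897] gap 1.0 F [ 0.8  0.  -0.1]
shift [ 0.0011 -0.0001  0.0472] turn [-0.01  0.07  0.02]
```

Same picture as before: the dot is centred and the tin is standing. I regrip it across its thin side and lift.

Call:
step_arm(commands=[0.001,0,0.004,0,0,0,0.001,0,0.01,0,0,0,0.001,0,0.017,0,0,0,0.001,0,0.024,0,0,0,0.001,0,0.031,0,0,0,0.001,0,0.037,0,0,0,0.001,0,0.042,0,0,0,0.001,0,0.045,0,0,0,0.001,0,0.047,0,0,0,0.001,0,0.047,0,0,0])

```text
t: 37.9
tcp_pos: [0.5802, -0.0437, 0.0433]
tool_rot: [0.999, -0.039, -0.0, -0.0]
force: [1.2, 0.2, 0.0]
finger_gap: 0.999
gripper_force: 0.0
```

Call:
step_arm(commands=[0,0,0,0,0,0,0,0,0,0,0,0,0,0,0,0,0,0,0,0,0,0,0,0,0,0,0,0,0,0,0,0,0,0,0,0,0,0,0,0,0,0,0,0,0,0,0,0,0,0,0,0,0,0,0,0,0,0,0,0], jaw=20, grip_force=40)

```text
t: 38.9
tcp_pos: [0.5804, -0.0438, 0.0438]
tool_rot: [0.999, -0.039, 0.0, 0.0]
force: [-1.5, -0.4, 4.1]
finger_gap: 0.317
gripper_force: 43.4
```

Call:
step_arm(commands=[0,0,-0.003,0,0,0,0,0,-0.01,0,0,0,0,0,-0.022,0,0,0,0,0,-0.036,0,0,0,0,0,-0.052,0,0,0,0,0,-0.07,0,0,0,0,0,-0.088,0,0,0,0,0,-0.104,0,0,0,0,0,-0.114,0,0,0,0,0,-0.117,0,0,0])

```text
t: 39.9
tcp_pos: [0.5811, -0.0439, 0.1625]
tool_rot: [0.999, -0.039, 0.002, 0.0]
force: [0.6, 0.7, -0.7]
finger_gap: 0.316
gripper_force: 42.8
```

```bash
python3 -c "
from h import *
plan(.5967,-.1825,.16,-94.5)"
```

```text
t 39.9 tcp [ 0.5811 -0.0439  0.1625] gap 0.316 F [ 0.6  0.7 -0.7]
shift [0.0264 0.137  0.0027] turn [ 0.03 -0.19  0.02]
```

Call:
step_arm(commands=[0.001,0.006,0,0,0,0,0.004,0.02,0,0,0,0,0.008,0.039,0,0,0,0,0.012,0.06,0,0,0,0,0.016,0.081,0,0,0,0,0.02,0.102,0,0,0,0,0.023,0.119,0,0,0,0,0.025,0.131,0,0,0,0,0.0264,0.136,0,0,0,0,0.0264,0.137,0,0,0,0])

```text
t: 40.9
tcp_pos: [0.5958, -0.1829, 0.1602]
tool_rot: [0.999, -0.039, -0.0, -0.0]
force: [0.2, -0.0, -0.1]
finger_gap: 0.321
gripper_force: 42.7
```

```bash
python3 -c "
from h import *
d=wrist();dots(d,.188)
plan(.5967,-.1825,.058,-94.5)"
```

```text
g [ 33.6 220.9] 131 [ 0.6319 -0.0202  0.188 ]
g [ 20.6 226.4] 113 [ 0.629  -0.0026  0.188 ]
g [  9.4 229.4] 90 [0.6274 0.0141 0.188 ]
r [627.3 107.1] 565 [ 0.6707 -0.3552  0.188 ]
r [614.6 187.7] 1531 [ 0.6255 -0.3478  0.188 ]
r [426.  201.8] 482 [ 0.6279 -0.2266  0.188 ]
r [321.  279.1] 1631 [ 0.597 -0.182  0.188]
t 40.95 tcp [ 0.5957 -0.1823  0.1603] gap 0.319 F [-0.4  0.5 -1.7]
shift [0.0011 0.0002 0.1023] turn [-0.03  0.04  0.01]
```

Call:
step_arm(commands=[0,0,0.003,0,0,0,0,0,0.011,0,0,0,0,0,0.023,0,0,0,0,0,0.037,0,0,0,0,0,0.051,0,0,0,0,0,0.065,0,0,0,0,0,0.078,0,0,0,0,0,0.09,0,0,0,0,0,0.098,0,0,0,0,0,0.102,0,0,0])

```text
t: 41.95
tcp_pos: [0.5955, -0.1822, 0.0573]
tool_rot: [0.999, -0.039, -0.001, -0.0]
force: [-0.7, 0.3, -1.6]
finger_gap: 0.319
gripper_force: 42.8
```

Call:
step_arm(commands=[0,0,0.001,0,0,0,0,0,0.002,0,0,0,0,0,0.003,0,0,0,0,0,0.004,0,0,0,0,0,0.005,0,0,0,0,0,0.006,0,0,0,0,0,0.007,0,0,0,0,0,0.0075,0,0,0,0,0,0.008,0,0,0,0,0,0.008,0,0,0])

```text
t: 42.95
tcp_pos: [0.5959, -0.1823, 0.0504]
tool_rot: [0.999, -0.039, -0.0, -0.0]
force: [0.7, -0.5, -0.8]
finger_gap: 0.324
gripper_force: 42.8
```

Call:
step_arm(commands=[0,0,0.0005,0,0,0,0,0,0.001,0,0,0,0,0,0.0014,0,0,0,0,0,0.0018,0,0,0,0,0,0.0022,0,0,0,0,0,0.0026,0,0,0,0,0,0.003,0,0,0,0,0,0.0033,0,0,0,0,0,0.0033,0,0,0,0,0,0.0033,0,0,0])

```text
t: 43.95
tcp_pos: [0.5959, -0.1824, 0.0477]
tool_rot: [0.999, -0.039, 0.0, 0.0]
force: [-2.1, -0.1, 5.6]
finger_gap: 0.322
gripper_force: 43.6
```

Call:
step_arm(commands=[0,0,0,0,0,0,0,0,0,0,0,0,0,0,0,0,0,0,0,0,0,0,0,0,0,0,0,0,0,0,0,0,0,0,0,0,0,0,0,0,0,0,0,0,0,0,0,0,0,0,0,0,0,0,0,0,0,0,0,0], jaw=47)

```text
t: 44.95
tcp_pos: [0.5959, -0.1824, 0.0472]
tool_rot: [0.999, -0.039, 0.0, 0.0]
force: [0.6, 0.3, -0.2]
finger_gap: 0.468
gripper_force: 0.0
```

Call:
step_arm(commands=[0,0,-0.003,0,0,0,0,0,-0.012,0,0,0,0,0,-0.026,0,0,0,0,0,-0.042,0,0,0,0,0,-0.06,0,0,0,0,0,-0.08,0,0,0,0,0,-0.1,0,0,0,0,0,-0.12,0,0,0,0,0,-0.13,0,0,0,0,0,-0.133,0,0,0])

```text
t: 45.95
tcp_pos: [0.5968, -0.1827, 0.1825]
tool_rot: [0.999, -0.039, 0.002, 0.001]
force: [0.4, 0.4, -0.0]
finger_gap: 0.467
gripper_force: 0.0
```

```bash
python3 -c "
from h import *
d=wrist('pics/w9.png');dots(d,.074);plan(.5967,-.1825,.18,-94.5)"
```

```text
g [ 46.  215.4] 135 [0.5977 0.147  0.074 ]
g [ 32.4 221.2] 113 [0.5917 0.1824 0.074 ]
g [ 20.7 224.3] 96 [0.5884 0.2156 0.074 ]
r [617.7 109.1] 1036 [ 0.6735 -0.5347  0.074 ]
r [605.9 186. ] 1820 [ 0.5815 -0.52    0.074 ]
r [321.6 196.1] 464 [ 0.5958 -0.1824  0.074 ]
r [417.8 195.8] 414 [ 0.5895 -0.2657  0.074 ]
t 46.0 tcp [ 0.5964 -0.1825  0.1818] gap 0.468 F [0.8 0.7 1.1]
shift [ 0.0003 -0.0001  0.0018] turn [ 0.05 -0.13  0.02]
```

View pics/w9.png

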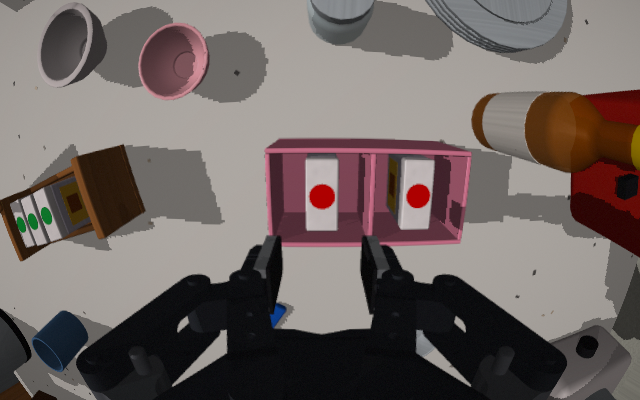

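Both red-dot tins stand in the caddy, at (321,196) and (418,196). The greens are unmoved in the dabba, and the gripper is clear of everything.

```bash
python3 -c "
from station import manip
print(manip.sign_off())"
```

```text
the job is handed in; nothing more can be done
None
```

I stood both red-dot tins upright in the pink caddy, one in each compartment, left the green-dot tins in the dabba, and handed the job in at about 46 s (the judge returned no verdict).

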